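# Clamp a silver bar with the coarse collar

### The job

Slide the silver bar back along the clamp's bed until its end rests gently against the brass stop, then let go of it and clamp it by turning only the outer, coarse collar clockwise until the foot holds the bar snugly, with about 10 newtons (20 would dent the soft silver). The brass fine knob in the middle is already set and must stay as it is; leave the other things on the bench alone and end with the robot clear of everything.

Things in the scene. Friction and masses are not known exactly. Their poses are not given: they have to be found in the camera images.
- clamp: Green hold-down clamp, fixed to the bench: base 295 x 70 x 15 mm, column at the rear (+x of its frame), 44 mm wide head, top at 105 mm, reaching forward over the bed to 35 mm in front (-x) of the spindle axis. Origin: on the bench, on the vertical spindle axis; x runs along the bed from the open front to the stop, z up. It carries the spindle, foot, collar and fine knob.
- spindle (a point): Point on the spindle axis at the head's underside, 70 mm above the bench. Below it hangs a white foot, 18 mm across, lowered 12 mm per rad of the collar. With the collar at 0 its underside is anywhere from 57 to 63 mm above the bench (set by the fine knob, not readable from its mark). A 10 N/mm spring without preload carries it: 1 mm of travel (0.083 rad) past touching makes 10 N.
- stop_face (a point): Centre of the front face of the brass stop plate (44 mm wide, top edge at 45 mm, 25 mm behind the spindle axis) that the bar's rear end must rest against; frame as the clamp's.
- coarse (a joint): Angle of the outer, coarse collar in rad, 0 to 2.8, growing as it turns clockwise seen from above, which lowers the foot. It is held by dry friction of 0.25 N m, the same all the way; each newton on the foot adds 0.012 N m to the turning torque, so load is felt as torque growing beyond that of free turning. It stays where it is left.
- coarse_grip (a point): Centre of the outer collar, a dark knurled steel ring 56 mm in diameter and 18 mm tall (from 117 to 135 mm above the bench) with a yellow mark; a 34 mm wide, 12 mm tall neck lies between it and the head. The point is on the axis at half its height (126 mm).
- fine_mark (a point): Rim end of the red mark on top of the inner, fine knob: brass, 26 mm in diameter, rising 26 mm out of the collar's top (135 to 161 mm above the bench). The mark is 12 mm off the axis. The knob turns at the lightest touch (about 0.006 N m) and does not follow the collar.
- blank: The loose silver bar set with three stones, 150 long x 24 wide x 12 mm thick, about 0.36 kg, lying flat on the clamp's pale wooden packing strip (44 mm wide, 231 mm long, its top somewhere from 23 to 27 mm above the bench). Origin: centre of its underside; its x axis runs along it, towards the stop.
- blank_grip (a point): Place to grip the bar: 15 mm from its front end, mid width, mid thickness; at this place nothing stands beside it.
- blank_end (a point): Centre of the bar's rear end face. Two 7 mm tall brass guides with flared mouths lead it to the stop, 28 mm apart, the mouth 22 mm in front of the spindle axis.
- spool_blue: Bystander: a blue-flanged spool of solder wire, 60 mm across, 52 mm tall; origin at its underside.
- spool_green: Bystander: a green-flanged spool, 60 mm across, 52 mm tall; origin at its underside.
- bowl_a: Bystander: small terracotta bowl, 70 mm across, 26 mm tall; origin at its underside.
- bowl_b: Bystander: small terracotta bowl, 70 mm across, 26 mm tall; origin at its underside.
- ingot: Bystander: short silver ingot 60 x 22 x 12 mm, not the bar to be clamped; origin at its underside.
- mallet: Bystander: hammer lying on the bench.
- bench_brush: Bystander: brush lying on the bench.
- pliers: Bystander: red-handled pliers, 160 mm long, lying flat; origin at its underside.
- stop: The brass stop plate itself, fixed to the clamp: 5 x 44 x 30 mm, origin at the foot of its front face, 15 mm above the bench.
Things that resemble listed ones, but are neither listed nor needed, are in the scene too. What is meant by the blank is not turquoise, and is the larger of those in its own colour.

How it is judged:
By the outcome, as a careful person would: the job done as asked, in the order asked, and still so for the second after the job is handed in, with the robot touching nothing.
It also fails if it takes over 72 s, if anything falls off the work surface, if the arm or the gripper's body presses on something with over 40 N, if the wrist force passes 120 N, or if a joint passes its speed limit or range.

### The arm

A 6-joint arm with a two-finger parallel gripper is mounted at the origin on the work surface. World frame = base frame: x ahead of the robot, y to its left, z up, the work surface at z = 0. Lengths are in m, angles in rad, forces in N, time in s.
With the tool pointing down it reaches from about 0.35 to 0.775 m from the base axis. Payload 5.5 kg.
Tool frame: the origin (TCP) lies midway between the tips of the shut fingers; the grasp point (between the pads) lies env.grasp_offset behind it (env.grasp_offset is the distance from the TCP to the grasp point, in m); z points along the fingers, y is the line along which they close (so a half turn about z gives the same grasp; the last joint's range is limited). The gripper opens to 85 mm and grips with 20 to 120 N. Pads are 22 mm wide; open, the fingers measure 114 mm over their backs; the gripper's body (76 mm by 85 mm) begins 54 mm behind the grasp point. The pads swing forward as they close: fully open they stand 13 mm farther back than shut.
Start: joints at [1.102, 0.313, 0.046, 1.304, 0, 1.431], TCP at [0.186, 0.544, 0.231] pointing down, gripper open.
Joint ranges: [-2.76, 2.76], [-0.86, 1.69], [-1.03, 1.26], [-2.2, 2.34], [-1.47, 1.5], [-3.14, 3.14]. Speed limits (rad/s): [2.57, 2.57, 3.14, 3.14, 3.14, 3.14].

### API

Orientations are given as a unit quaternion [w, x, y, z].
In Python, from workcell import monitor, viewer, order, env gives the robot as it stands.
- The arm moves only by the tool carry_out, never from a script. Its argument "plan" is a list that holds one entry, the list of rows, each a list of 7 numbers: the turn, a rotation vector about the world's x, y, z in rad, then the shift along the world's x, y, z in mm, then the finger opening in mm, from 0 to 85.4. A call has 1 to 20 rows; each row is the pose to reach, as a shift and turn from the pose commanded when the call began; what a row does not reach only later rows make up. A row lasts 1/10 s, in which the tool goes at most 50 mm and 8.59 degrees, less where a joint would pass 70% of its speed; a pose out of reach is approached as far as the arm can. A call with a gripper value outside its range is refused whole. The fingers move at their own pace and stop on an object; "squeeze" is the grip in N (left out, the last holds). Time passes only in rows, so rows that repeat a pose let the fingers close. It gives the time, the measured TCP pose, the force, the opening and the grip force at its end, in the units of the state.
- monitor.get_state(): the state, without advancing time (a new reading comes with each control period).
- viewer.read_camera(name): name is "side" or "top"; returns the picture (400x640x3 uint8, red, green, blue); there is no depth.
- viewer.calibration(name): a dict with "K" (3x3 intrinsics, pixels), "dist" ([k1, k2, p1, p2, k3] as OpenCV has them; the pictures are not rectified), "eye" and "rotation" of the camera in the world. Camera axes: x right, y down, z forward; pixel columns grow to the right and rows downward; lengths in m; the calibration is good to about 2 mm. A picture is of the moment at which its call begins. calibration takes no time and is no camera call.
- order.hand_in(): hands the job in; it is judged then, once.
The state is a dict: "clock": time; "joint_pos": joint angles; "qvel": joint speeds; "tau": joint torques, N m; "tcp_pos": TCP position; "orientation": TCP orientation; "wrist_force": force on the tool from outside, world axes, zero at the start; "ft_torque": the same for the moment, N m; "finger_gap": finger opening in m; "grip_force": force on a finger pad.
Only numpy, scipy, OpenCV 4.12 (cv2) and the standard library are available. Lean on these libraries where they do the work, as an engineer would, in place of code of your own. Each camera call takes 0.05 s, during which the arm holds its last target. There are 200 camera calls.

## Working session

There is one attempt and no reset: what is moved stays moved. The work goes in short steps, Python scripts to look and compute and a tool call to move; the robot and the scene stay as the last step left them, time stands still between calls to the robot, and variables do not carry over. Pictures are saved under pics/ and viewed, at most 10 in all, crops included, and the job is handed in when it is done.

Besides the shell and the picture viewer there is one more tool, called after "Call:" as name(argument=value, ...), one argument or row to a line, values as JSON. carry_out: Moves the arm, as the interface text tells. Its arguments: {"type":"object","properties":{"plan":{"type":"array","items":{"type":"array","items":{"type":"array","items":{"type":"number"}}}},"squeeze":{"type":"number"}},"required":["plan"]}

```bash
mkdir -p pics; cat > h.py <<'E'
import numpy as np, cv2
from workcell import monitor, viewer, order, env
def snap(n,f):
    im=viewer.read_camera(n); cv2.imwrite(f'pics/{f}.png',im[:,:,::-1]); return im
def ray(n,px):
    c=viewer.calibration(n); K=np.array(c['K']);d=np.array(c['dist'])
    u=cv2.undistortPoints(np.array([[px]],float),K,d)[0,0]
    r=np.array(c['rotation'])@np.array([u[0],u[1],1]); return np.array(c['eye']),r/np.linalg.norm(r)
def plane(n,px,z):
    e,r=ray(n,px); return e+r*(z-e[2])/r[2]
def tri(a,pa,b,pb):
    e,r=ray(a,pa);f,s=ray(b,pb)
    t=np.linalg.lstsq(np.c_[r,-s],f-e,rcond=None)[0]; p=e+r*t[0];q=f+s*t[1]; return (p+q)/2,np.linalg.norm(p-q)
def proj(n,P):
    c=viewer.calibration(n);R=np.array(c['rotation']).T
    return cv2.projectPoints(np.array([P],float).reshape(-1,1,3),cv2.Rodrigues(R)[0],-R@np.array(c['eye']),np.array(c['K']),np.array(c['dist']))[0].reshape(-1,2)
E
python3 -c "
from h import *
snap('top','t0');snap('side','s0')
print(env.grasp_offset,monitor.get_state())
for n in('top','side'):
  c=viewer.calibration(n);print(n,c['eye'],c['rotation'],c['K'])
"
```

```text
0.0187 {'clock': 0.1, 'joint_pos': array([1.10237657e+00, 3.13953814e-01, 4.50977347e-02, 1.30360319e+00,
       1.91447677e-06, 1.43122836e+00]), 'qvel': array([-6.62898863e-05, -1.73176343e-03,  3.50018297e-03, -8.25211295e-04,
       -2.41135706e-04, -1.44294058e-04]), 'tau': array([ 2.25445059e-03, -4.81723630e+01,  2.99246407e+01,  1.26794289e-02,
       -1.64577305e-04, -3.54820855e-06]), 'tcp_pos': array([0.18548421, 0.54378196, 0.23048392]), 'orientation': array([-2.49800632e-04,  1.63685937e-01,  9.86512150e-01, -7.93061345e-04]), 'wrist_force': array([-0.4050907 , -0.30857327, -0.44162667]), 'ft_torque': array([-0.01791878, -0.01285853,  0.00714219]), 'grip_force': 0.0, 'finger_gap': 0.08511009226291623}
top [0.32401199 0.00878327 1.60550663] [-0.05138112  0.71342572 -0.69687741  0.05239846] [[507.27407266   0.         322.68262389]
 [  0.         507.27407266 201.90117605]
 [  0.           0.           1.        ]]
side [0.19468874 1.34235933 0.87652373] [ 0.05978683 -0.1223722   0.84688326 -0.51404215] [[498.08554812   0.         313.42336374]
 [  0.         498.08554812 198.80652932]
 [  0.           0.           1.        ]]
```

View pics/t0.png

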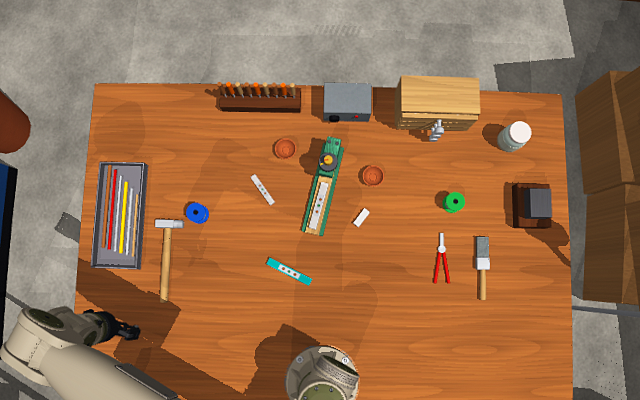

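View pics/s0.png

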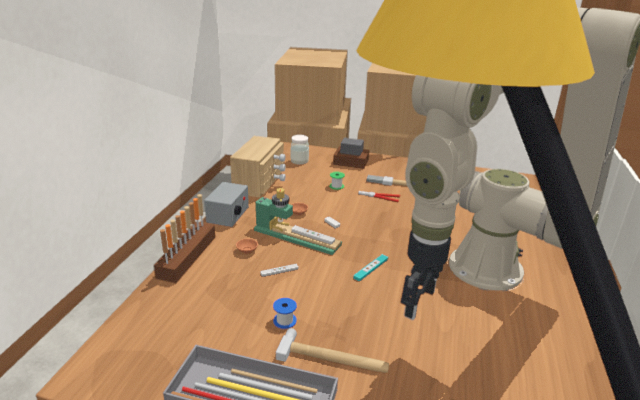

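The rotation is a quaternion. Candidates for the bar in the top picture are the silver bar on the clamp bed (320,205), a smaller silver bar loose on the bench (262,190), the ingot (361,216) and a turquoise bar (289,271). By the description I choose (320,205), and I'll check it in a crop.

```bash
sed -i "s/np.array(c\['rotation'\])/Rm(c)/g" h.py; cat >> h.py <<'E'
from scipy.spatial.transform import Rotation as Ro
def Rm(c):
    q=np.array(c['rotation']); return Ro.from_quat(q[[1,2,3,0]]).as_matrix()
E
python3 -c "
from h import *
t=cv2.imread('pics/t0.png');s=cv2.imread('pics/s0.png')
a=cv2.resize(t[130:240,290:350],None,fx=5,fy=5,interpolation=cv2.INTER_CUBIC)
b=cv2.resize(s[180:260,245:350],None,fx=4.7,fy=4.7,interpolation=cv2.INTER_CUBIC)
o=np.zeros((550,800,3),np.uint8);o[:550,:300]=a;b=b[:,:495];o[:b.shape[0],305:305+b.shape[1]]=b
cv2.imwrite('pics/c0.png',o)
h=cv2.cvtColor(t,cv2.COLOR_BGR2HSV)
g=cv2.inRange(h,(60,90,30),(88,255,255));g[:130]=0;g[240:]=0;g[:,:295]=0;g[:,345:]=0
pts=cv2.findNonZero(g);print(cv2.minAreaRect(pts))
print([plane('top',p,.015) for p in [(303,233),(326,235),(328,137),(342,138)]])
print(proj('top',[.186,.544,.231]),proj('side',[.186,.544,.231]))
"
```

```text
((323.4706115722656, 185.61767578125), (21.585670471191406, 97.98439025878906), 14.03624439239502)
[array([0.45912972, 0.06877854, 0.015     ]), array([ 0.45454786, -0.00362023,  0.015     ]), array([ 0.77208209, -0.00303589,  0.015     ]), array([ 0.76986156, -0.04841076,  0.015     ])]
[[122.40550222 321.89238916]] [[417.82662027 309.83780617]]
```

View pics/c0.png

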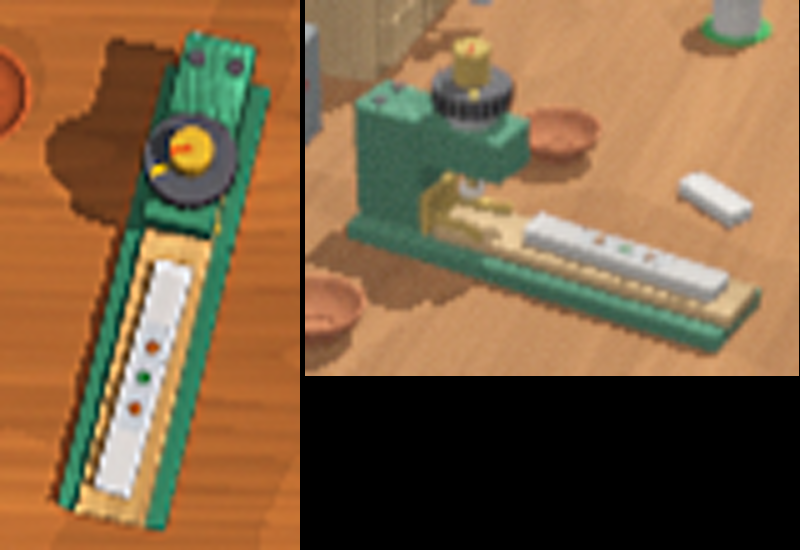

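The crop confirms it: the chosen bar has three stones, lies on the bed and points toward the guides, with its front end at about (312,228) and its rear end at about (325,182). Now for precise numbers.

```bash
python3 -c "
from h import *
t=cv2.imread('pics/t0.png');s=cv2.imread('pics/s0.png')
def big(m):
  n,l,st,c=cv2.connectedComponentsWithStats(m);i=1+st[1:,4].argmax();return (l==i).astype(np.uint8)*255,c[i],st[i]
def mask(im,lo,hi,x0,x1,y0,y1):
  h=cv2.cvtColor(im,cv2.COLOR_BGR2HSV);m=cv2.inRange(h,lo,hi);k=np.zeros_like(m);k[y0:y1,x0:x1]=m[y0:y1,x0:x1];return k
m,c,st=big(mask(t,(0,0,150),(180,60,255),305,332,178,233))
m=cv2.morphologyEx(m,cv2.MORPH_CLOSE,np.ones((7,7)))
r=cv2.minAreaRect(cv2.findNonZero(m));bp=cv2.boxPoints(r);print(r,st)
P=np.array([plane('top',p,.037) for p in bp]);print(P);print('ctr',P.mean(0))
e=P-P.mean(0);d=np.linalg.svd(e)[2][0];d*=np.sign(d[0]);print('yaw bar',np.degrees(np.arctan2(d[1],d[0])),np.ptp(e@d))
kn,kc,ks=big(mask(t,(15,120,140),(35,255,255),315,342,148,175));print('knob',kc,ks,plane('top',kc,.161))
kn2,kc2,ks2=big(mask(s,(15,120,100),(35,255,255),265,300,180,200));print('knob side',kc2,ks2)
print(tri('top',kc,'side',kc2))
# collar dark ring
dk,dc,ds=big(mask(t,(0,0,0),(180,90,110),312,342,150,174));(cx,cy),rad=cv2.minEnclosingCircle(cv2.findNonZero(dk));print('collar',cx,cy,rad,plane('top',(cx,cy),.135))
# base long edges
g=mask(t,(60,90,30),(88,255,255),295,345,130,240)
for y in range(180,236,6):
  x=np.flatnonzero(g[y]);a=plane('top',(x[0]-.5,y),.015);b=plane('top',(x[-1]+.5,y),.015);print(y,a[:2],b[:2])
"
```

```text
((318.1686706542969, 205.26553344726562), (7.477493762969971, 47.653594970703125), 15.75117301940918) [309 182  19  48 342]
[[ 0.47573483  0.05262897  0.037     ]
 [ 0.62140558  0.01592182  0.037     ]
 [ 0.61545611 -0.0068473   0.037     ]
 [ 0.46994603  0.03013894  0.037     ]]
ctr [0.54563564 0.02296061 0.037     ]
yaw bar -14.194069454683207 0.150321739273221
knob [328.24137931 159.22413793] [324 155   9   9  58] [ 0.66396836 -0.00409253  0.161     ]
knob side [280.0375 192.125 ] [276 187   9  11  80]
(array([ 0.66468153, -0.00447032,  0.15192646]), np.float64(0.0028329855163950458))
collar 327.4830627441406 161.32203674316406 9.796225547790527 [ 0.66365106 -0.00221105  0.135     ]
180 [0.62928475 0.04016806] [ 0.63096072 -0.03001099]
186 [0.60976912 0.04284562] [ 0.61143756 -0.02720196]
192 [0.59025161 0.04869253] [ 0.59191274 -0.02122573]
198 [0.57088041 0.0513473 ] [ 0.57253608 -0.01844541]
204 [0.5515028  0.05716113] [ 0.55315397 -0.01250865]
210 [0.53226676 0.05979485] [ 0.5339145  -0.00975518]
216 [0.5130197  0.06557786] [ 0.51474007 -0.00701174]
222 [0.49390981 0.06819223] [ 0.49555436 -0.00112709]
228 [0.47478418 0.07394663] [0.47650366 0.00159206]
234 [0.45714161 0.02000551] [0.45743765 0.00744295]
```

Call:
carry_out(
  plan=[
    [[0,0,0.08,150,-253,-40,40],[0,0,0.08,150,-253,-40,40],[0,0,0.08,150,-253,-40,40],[0,0,0.08,150,-253,-40,40],[0,0,0.08,150,-253,-40,40],[0,0,0.08,150,-253,-40,40],[0,0,0.08,301,-506,-130,40],[0,0,0.08,301,-506,-130,40],[0,0,0.08,301,-506,-130,40],[0,0,0.08,301,-506,-130,40],[0,0,0.08,301,-506,-130,40],[0,0,0.08,301,-506,-130,40],[0,0,0.08,301,-506,-130,40],[0,0,0.08,301,-506,-130,40],[0,0,0.08,301,-506,-130,40],[0,0,0.08,301,-506,-130,40]],
  ],
  squeeze=25,
)

```text
clock: 1.7
tcp_pos: [0.486, 0.0395, 0.1017]
orientation: [-0.0, 0.123, 0.992, 0.0]
wrist_force: [-0.3, -0.4, 0.5]
finger_gap: 0.0399
grip_force: 0.0
```

```bash
python3 -c "
from h import *
t=snap('top','t1');s=snap('side','s1')
st=monitor.get_state();print(st['joint_pos'],st['tcp_pos'],st['orientation'],st['wrist_force'])
P=st['tcp_pos'];print(proj('top',P),proj('side',P))
a=cv2.resize(t[150:240,270:360],(400,400),interpolation=cv2.INTER_CUBIC)
b=cv2.resize(s[170:270,240:340],(400,400),interpolation=cv2.INTER_CUBIC)
cv2.imwrite('pics/c1.png',np.hstack([a,b])[:,:,::-1])
"
```

```text
[-8.37119068e-02  2.27739263e-01 -4.00696454e-01  9.41793224e-01
  2.46927009e-04  1.62807490e-01] [0.48627513 0.03955314 0.10185268] [2.78589524e-04 1.22947782e-01 9.92413093e-01 1.34583460e-04] [-0.64877296 -0.85359627  0.40557163]
[[312.03364969 221.65380225]] [[329.68504769 220.78451837]]
```

View pics/c1.png

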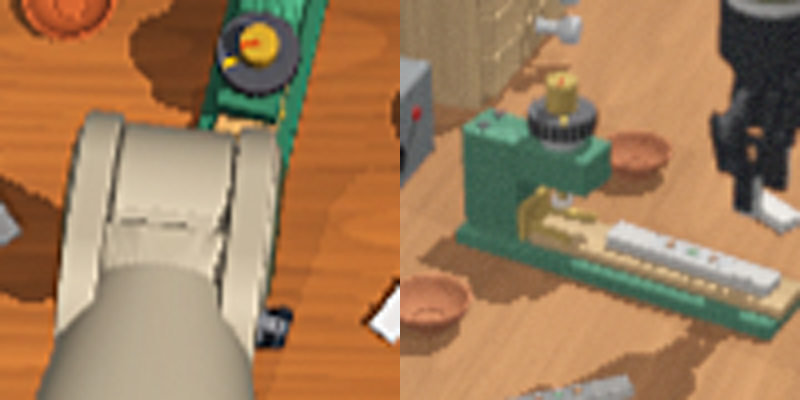

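The gripper hangs above the bar's front end, and the bar hasn't moved. Descending.

Call:
carry_out(
  plan=[
    [[0,0,0,1,-2,-35,36],[0,0,0,1,-2,-60,36],[0,0,0,1,-2,-70,36],[0,0,0,1,-2,-70,36],[0,0,0,1,-2,-70,36]],
  ],
)

```text
clock: 2.3
tcp_pos: [0.4882, 0.0366, 0.0322]
orientation: [0.0, 0.124, 0.992, 0.0]
wrist_force: [0.4, -0.2, -0.4]
finger_gap: 0.0362
grip_force: 0.0
```

Call:
carry_out(
  plan=[
    [[0,0,0,0,0,-1,36],[0,0,0,0,0,-2,36],[0,0,0,0,0,-3,36],[0,0,0,0,0,-3,36]],
  ],
)

```text
clock: 2.7
tcp_pos: [0.4879, 0.0362, 0.0286]
orientation: [0.0, 0.124, 0.992, 0.0]
wrist_force: [-0.4, 0.1, -0.0]
finger_gap: 0.0363
grip_force: 0.0
```

Call:
carry_out(
  plan=[
    [[0,0,0,0,0,-1,36],[0,0,0,0,0,-2,36],[0,0,0,0,0,-2,36]],
  ],
)

```text
clock: 3.0
tcp_pos: [0.4875, 0.0362, 0.0261]
orientation: [-0.0, 0.124, 0.992, 0.0]
wrist_force: [-0.1, 0.5, -0.3]
finger_gap: 0.0362
grip_force: 0.0
```

Call:
carry_out(
  plan=[
    [[0,0,0,0,0,0,18],[0,0,0,0,0,0,18],[0,0,0,0,0,0,18],[0,0,0,0,0,0,18],[0,0,0,0,0,0,18]],
  ],
  squeeze=25,
)

```text
clock: 3.5
tcp_pos: [0.4877, 0.0363, 0.0264]
orientation: [0.0, 0.124, 0.992, 0.0]
wrist_force: [-0.1, 0.8, 1.1]
finger_gap: 0.0235
grip_force: 25.5
```

Call:
carry_out(
  plan=[
    [[0,0,0.01,4,-1,0,18],[0,0,0.02,8,-2,0,18],[0,0,0.03,12,-2.6,0,18],[0,0,0.039,15,-3.2,0,18],[0,0,0.039,15,-3.2,0,18],[0,0,0.039,15,-3.2,0,18]],
  ],
)

```text
clock: 4.1
tcp_pos: [0.5005, 0.0331, 0.0264]
orientation: [-0.002, 0.105, 0.995, -0.0]
wrist_force: [-6.5, 1.4, 8.8]
finger_gap: 0.0233
grip_force: 26.3
```

```bash
python3 -c "
from h import *
s=snap('side','s2');t=snap('top','t2')
st=monitor.get_state();print(st['tcp_pos'],st['wrist_force'],st['ft_torque'],st['grip_force'])
b=cv2.resize(s[180:260,240:340],(800,590),interpolation=cv2.INTER_CUBIC)
cv2.imwrite('pics/c2.png',b[:,:,::-1])
"
```

```text
[0.50048989 0.0331307  0.02637137] [-5.71120727  0.87580057  7.87191857] [0.13443243 1.24743074 0.06326771] 26.317734718322754
```

View pics/c2.png

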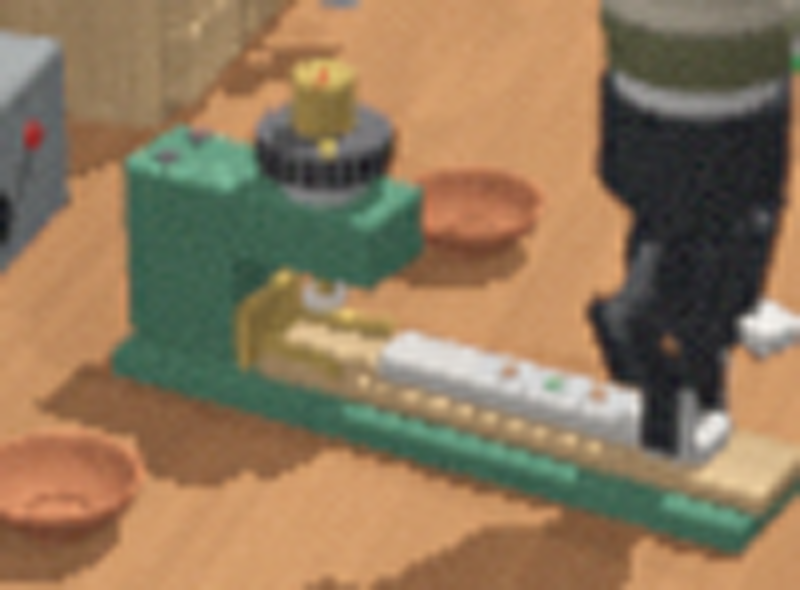

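The bar lies along the bed, with its rear end just short of the guide mouth. The upward force shows the fingertips dragging on the strip, so I raise slightly.

Call:
carry_out(
  plan=[
    [[0,0,0,0,0,0.7,18],[0,0,0,0,0,0.7,18],[0,0,0,0,0,0.7,18]],
  ],
)

```text
clock: 4.5
tcp_pos: [0.5024, 0.033, 0.0266]
orientation: [-0.0, 0.105, 0.994, -0.0]
wrist_force: [-0.5, 0.1, -2.1]
finger_gap: 0.0233
grip_force: 25.1
```

Call:
carry_out(
  plan=[
    [[0,0,0,4,-0.8,0,18],[0,0,0,8,-1.7,0,18],[0,0,0,12,-2.5,0,18],[0,0,0,12,-2.5,0,18]],
  ],
)

```text
clock: 4.9
tcp_pos: [0.5161, 0.0302, 0.0271]
orientation: [0.001, 0.105, 0.994, 0.0]
wrist_force: [0.4, 0.4, -2.8]
finger_gap: 0.0232
grip_force: 25.0
```

Call:
carry_out(
  plan=[
    [[0,0,0,4,-0.8,0,18],[0,0,0,8,-1.7,0,18],[0,0,0,12,-2.5,0,18],[0,0,0,16,-3.4,0,18],[0,0,0,20,-4.2,0,18],[0,0,0,20,-4.2,0,18]],
  ],
)

```text
clock: 5.5
tcp_pos: [0.5354, 0.0259, 0.027]
orientation: [0.0, 0.105, 0.994, -0.0]
wrist_force: [-0.7, -1.3, -2.5]
finger_gap: 0.0233
grip_force: 25.0
```

Call:
carry_out(
  plan=[
    [[0,0,0,3,-0.6,0,18],[0,0,0,6,-1.3,0,18],[0,0,0,9,-1.9,0,18],[0,0,0,12,-2.5,0,18],[0,0,0,14,-3,0,18],[0,0,0,14,-3,0,18]],
  ],
)

```text
clock: 6.1
tcp_pos: [0.5493, 0.0231, 0.027]
orientation: [0.0, 0.105, 0.994, -0.0]
wrist_force: [-0.7, -1.9, -2.5]
finger_gap: 0.0231
grip_force: 25.0
```

Call:
carry_out(
  plan=[
    [[0,0,0,1,-0.2,0,18],[0,0,0,2,-0.4,0,18],[0,0,0,2,-0.4,0,18]],
  ],
)

```text
clock: 6.4
tcp_pos: [0.5506, 0.0229, 0.027]
orientation: [-0.0, 0.105, 0.994, -0.0]
wrist_force: [-2.6, -1.7, -2.7]
finger_gap: 0.0232
grip_force: 25.0
```

Call:
carry_out(
  plan=[
    [[0,0,0,0.5,-0.1,0,18],[0,0,0,1,-0.2,0,18],[0,0,0,1,-0.2,0,18]],
  ],
)

```text
clock: 6.7
tcp_pos: [0.5517, 0.0227, 0.027]
orientation: [-0.0, 0.105, 0.994, 0.0]
wrist_force: [-3.3, -2.8, -3.8]
finger_gap: 0.0234
grip_force: 25.0
```

Call:
carry_out(
  plan=[
    [[0,0,0,0.5,-0.2,0,18],[0,0,0,1,-0.4,0,18],[0,0,0,1,-0.4,0,18]],
  ],
)

```text
clock: 7.0
tcp_pos: [0.553, 0.0223, 0.0271]
orientation: [0.0, 0.105, 0.995, 0.0]
wrist_force: [-2.5, -2.2, -2.5]
finger_gap: 0.0231
grip_force: 25.0
```

Call:
carry_out(
  plan=[
    [[0,0,0,0.5,-0.2,0,18],[0,0,0,1,-0.4,0,18],[0,0,0,1,-0.4,0,18]],
  ],
)

```text
clock: 7.3
tcp_pos: [0.554, 0.022, 0.0271]
orientation: [0.0, 0.105, 0.995, 0.0]
wrist_force: [-2.9, -1.8, -2.0]
finger_gap: 0.0234
grip_force: 25.0
```

```bash
python3 -c "
from h import *
s=snap('side','s3')
st=monitor.get_state();print(st['tcp_pos'],st['wrist_force'],st['ft_torque'],st['grip_force'])
b=cv2.resize(s[200:260,240:320],(800,600),interpolation=cv2.INTER_CUBIC)
cv2.imwrite('pics/c3.png',b[:,:,::-1])
"
```

```text
[0.55397448 0.02195558 0.02710094] [-2.7070966  -2.54603826 -2.99878499] [-0.4128813   0.57203918 -0.26752702] 25.020650625228882
```

View pics/c3.png

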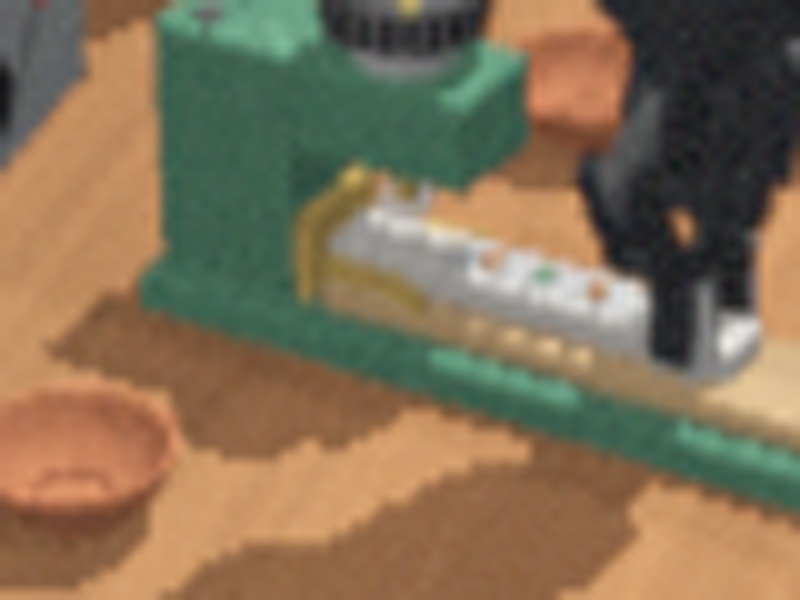

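The bar is inside the guides, its rear end a few millimetres from the stop, with slight guide rubbing (about 2.5 N). I go on in fine steps.

Call:
carry_out(
  plan=[
    [[0,0,0,0.5,-0.2,0,18],[0,0,0,1,-0.4,0,18],[0,0,0,1,-0.4,0,18]],
  ],
)

```text
clock: 7.65
tcp_pos: [0.555, 0.0216, 0.0271]
orientation: [0.0, 0.105, 0.995, 0.0]
wrist_force: [-1.9, -1.3, -3.2]
finger_gap: 0.0236
grip_force: 25.0
```

Call:
carry_out(
  plan=[
    [[0,0,0,0.5,-0.1,0,18],[0,0,0,1,-0.2,0,18],[0,0,0,1,-0.2,0,18]],
  ],
)

```text
clock: 7.95
tcp_pos: [0.5559, 0.0214, 0.0271]
orientation: [0.0, 0.105, 0.995, 0.0]
wrist_force: [-3.0, -1.3, -3.1]
finger_gap: 0.0232
grip_force: 25.0
```

Call:
carry_out(
  plan=[
    [[0,0,0,0.5,-0.1,0,18],[0,0,0,1,-0.2,0,18],[0,0,0,1,-0.2,0,18]],
  ],
)

```text
clock: 8.25
tcp_pos: [0.5568, 0.0211, 0.027]
orientation: [0.0, 0.105, 0.995, 0.0]
wrist_force: [-1.8, -1.5, -2.7]
finger_gap: 0.0232
grip_force: 25.0
```

Call:
carry_out(
  plan=[
    [[0,0,0,0.5,-0.1,0,18],[0,0,0,1,-0.2,0,18],[0,0,0,1,-0.2,0,18]],
  ],
)

```text
clock: 8.55
tcp_pos: [0.5569, 0.0211, 0.0268]
orientation: [-0.001, 0.105, 0.995, 0.0]
wrist_force: [-4.8, -0.5, -2.4]
finger_gap: 0.0232
grip_force: 25.1
```

Call:
carry_out(
  plan=[
    [[0,0,0,0.5,-0.1,0,18],[0,0,0,1,-0.2,0,18],[0,0,0,1,-0.2,0,18]],
  ],
)

```text
clock: 8.85
tcp_pos: [0.5569, 0.0211, 0.0265]
orientation: [-0.002, 0.105, 0.995, 0.0]
wrist_force: [-6.9, 0.2, -1.0]
finger_gap: 0.0233
grip_force: 25.2
```

Contact: it stopped at x=0.5569, as predicted (0.5564). I ease the push a little, release and rise.

Call:
carry_out(
  plan=[
    [[0,0,0,-0.7,0.1,-0.2,18],[0,0,0,-0.7,0.1,-0.2,18],[0,0,0,-0.7,0.1,-0.2,36],[0,0,0,-0.7,0.1,-0.2,36],[0,0,0,-0.7,0.1,-0.2,36]],
  ],
)

```text
clock: 9.35
tcp_pos: [0.5598, 0.0208, 0.0277]
orientation: [0.002, 0.105, 0.995, 0.0]
wrist_force: [0.7, 0.1, 0.1]
finger_gap: 0.0361
grip_force: 0.0
```

Call:
carry_out(
  plan=[
    [[0,0,0,0,0,3,36],[0,0,0,-2,0.4,20,36],[0,0,0,-10,2,60,50],[0,0,0,-20,4,110,70],[0,0,0,-20,4,150,70],[0,0,0,-20,4,170,70],[0,0,0,-20,4,170,70],[0,0,0,-20,4,170,70]],
  ],
)

```text
clock: 10.15
tcp_pos: [0.5384, 0.0248, 0.1972]
orientation: [0.001, 0.105, 0.995, 0.0]
wrist_force: [-0.6, 0.6, -0.2]
finger_gap: 0.0701
grip_force: 0.0
```

```bash
python3 -c "
from h import *
s=snap('side','s4')
st=monitor.get_state();print(st['joint_pos'],st['tcp_pos'],st['wrist_force'],st['ft_torque'],st['orientation'])
b=cv2.resize(s[175:255,240:340],(800,600),interpolation=cv2.INTER_CUBIC)
cv2.imwrite('pics/c4.png',b[:,:,::-1])
"
```

```text
[-1.03042054e-01  2.55669834e-01 -1.18936505e-01  1.19697866e+00
  1.63665149e-04  1.06763862e-01] [0.53763493 0.02488008 0.19605149] [-0.40507327  0.36100082 -0.44874082] [-0.06041906  0.00362189  0.02014904] [-3.94485657e-04  1.04710684e-01  9.94502645e-01  8.10986088e-05]
```

View pics/c4.png

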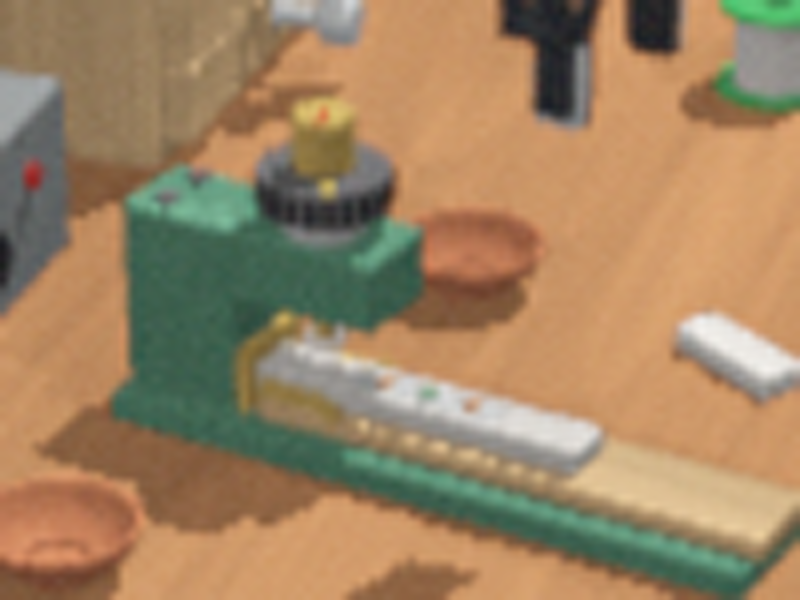

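The bar is resting against the stop and is released, and the collar mark and fine knob are untouched. Now I go over the collar, pre-turned counterclockwise.

Call:
carry_out(
  plan=[
    [[0,0,0.14,20,-4,5,76],[0,0,0.28,45,-9,5,76],[0,0,0.42,70,-15,5,76],[0,0,0.56,95,-20,5,76],[0,0,0.7,115,-24,5,76],[0,0,0.84,126.5,-27,5,76],[0,0,0.98,126.5,-27,5,76],[0,0,1,126.5,-27,5,76],[0,0,1,126.5,-27,5,76],[0,0,1,126.5,-27,5,76]],
  ],
)

```text
clock: 11.2
tcp_pos: [0.6639, -0.002, 0.201]
orientation: [-0.001, -0.384, 0.923, 0.0]
wrist_force: [-0.5, 0.2, -0.3]
finger_gap: 0.0757
grip_force: 0.0
```

```bash
python3 -c "
from h import *
s=snap('side','s5')
st=monitor.get_state();print(st['joint_pos'],st['tcp_pos'],st['wrist_force'],st['ft_torque'],st['orientation'])
P=np.array([.6645,-.0022,.161]);print('axis knob-top pred',proj('side',P),'ring top',proj('side',[.6645,-.0022,.135]))
h=cv2.cvtColor(s,cv2.COLOR_RGB2HSV);m=cv2.inRange(h,(15,120,100),(35,255,255));m[:180]=0;m[201:]=0;m[:,:265]=0;m[:,300:]=0
n,l,q,c=cv2.connectedComponentsWithStats(m);i=1+q[1:,4].argmax();print(q[i],c[i],'pred knob mid',proj('side',[.6645,-.0022,.149]))
"
```

```text
[-1.23870131e-01  5.00731478e-01  2.54411699e-01  1.32536088e+00
  7.80873416e-05 -9.12400988e-01] [ 0.66405854 -0.00203901  0.20141553] [0.56472118 0.08915211 0.49399208] [ 0.00298553 -0.01649934  0.02180108] [-3.64793502e-04 -3.84130024e-01  9.23278900e-01  2.52907352e-04]
axis knob-top pred [[279.41015032 189.79803096]] ring top [[279.46735805 197.01984614]]
[276 187   9  11  78] [279.91025641 192.20512821] pred knob mid [[279.43653451 193.14469459]]
```

Call:
carry_out(
  plan=[
    [[0,0,0,0.5,0,-30,76],[0,0,0,0.5,0,-50,76],[0,0,0,0.5,0,-70,76],[0,0,0,0.5,0,-85,76],[0,0,0,0.5,0,-92,76],[0,0,0,0.5,0,-92,76],[0,0,0,0.5,0,-92,76]],
  ],
)

```text
clock: 11.95
tcp_pos: [0.6653, -0.0022, 0.1107]
orientation: [0.0, -0.385, 0.923, -0.0]
wrist_force: [0.4, -0.7, -0.6]
finger_gap: 0.0763
grip_force: 0.0
```

Call:
carry_out(
  plan=[
    [[0,0,0,0,0,0,62],[0,0,0,0,0,0,59],[0,0,0,0,0,0,57],[0,0,0,0,0,0,50],[0,0,0,0,0,0,50],[0,0,0,0,0,0,50]],
  ],
  squeeze=40,
)

```text
clock: 12.55
tcp_pos: [0.6646, -0.0014, 0.1109]
orientation: [0.0, -0.385, 0.923, 0.001]
wrist_force: [-2.6, 2.2, 5.4]
finger_gap: 0.0545
grip_force: 42.1
```

```bash
python3 -c "
from h import *
st=monitor.get_state();print(st['joint_pos'],st['tcp_pos'],st['wrist_force'],st['ft_torque'],st['orientation'],st['finger_gap'])
"
```

```text
[-0.12329013  0.53958785  0.09363392  1.12497108  0.00114947 -0.91393162] [ 0.66464418 -0.0014022   0.11086927] [-2.56754939  2.15751316  5.3982712 ] [ 0.5766976   0.63897041 -0.02189554] [ 2.29000071e-04 -3.85104118e-01  9.22872951e-01  5.31053815e-04] 0.054537687055259305
```

Call:
carry_out(
  plan=[
    [[0,0,-0.05,-0.7,0.8,0.5,50],[0,0,-0.1,-0.7,0.8,0.5,50],[0,0,-0.2,-0.7,0.8,0.5,50],[0,0,-0.3,-0.7,0.8,0.5,50],[0,0,-0.4,-0.7,0.8,0.5,50]],
  ],
  squeeze=50,
)

```text
clock: 13.05
tcp_pos: [0.6652, -0.0022, 0.111]
orientation: [0.001, -0.192, 0.981, -0.001]
wrist_force: [0.7, -1.8, 0.9]
finger_gap: 0.0539
grip_force: 53.1
```

```bash
cat > st.py <<'E'
from h import *
s=monitor.get_state();q=s['orientation'];print('yaw',2*np.arctan2(q[2],q[1])-np.pi/2,'tcp',s['tcp_pos'],'F',s['wrist_force'],'T',s['ft_torque'],s['finger_gap'],s['grip_force'],s['clock'],s['joint_pos'][5],s['tau'][5])
E
python3 st.py
```

```text
yaw 1.9568779271964765 tcp [ 0.66516867 -0.00216556  0.11104977] F [ 0.73370646 -1.8092695   0.9402495 ] T [-0.32847199 -0.14453898  0.2454139 ] 0.05385112464922947 53.14006268978119 13.05 -0.5093714103011167 -0.7805818319320679
```

Free-turning torque is 0.245 N m, as expected. Earliest contact is near 1.5 rad.

Call:
carry_out(
  plan=[
    [[0,0,-0.1,0,0,0,50],[0,0,-0.2,0,0,0,50],[0,0,-0.3,0,0,0,50],[0,0,-0.4,0,0,0,50]],
  ],
)

```text
clock: 13.45
tcp_pos: [0.6654, -0.0031, 0.111]
orientation: [0.001, 0.007, 1.0, -0.001]
wrist_force: [0.4, -5.2, 0.0]
finger_gap: 0.0543
grip_force: 53.1
```

```bash
python3 st.py; python3 -c "
from h import *
s=snap('side','s6')
b=cv2.resize(s[180:250,250:320],(600,600),interpolation=cv2.INTER_CUBIC)
cv2.imwrite('pics/c5.png',b[:,:,::-1])"
```

```text
yaw 1.556131721951855 tcp [ 0.66535597 -0.00314202  0.11101484] F [ 0.43004184 -5.23555076  0.03720058] T [-0.77073218 -0.15230864  0.25316306] 0.05426144269837852 53.11821162700653 13.45 -0.10940078671466716 -0.7739189453423023
```

View pics/c5.png

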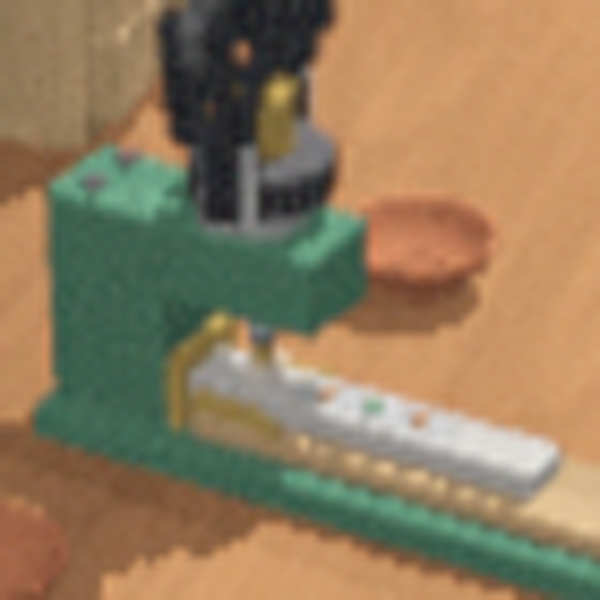

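The bar is still on the stop, and the foot is coming down over its rear. I centre the tool and go on in 0.1 rad pieces, each at most 12 N past touching.

Call:
carry_out(
  plan=[
    [[0,0,-0.05,0,-1.2,0,50],[0,0,-0.1,0,-1.2,0,50],[0,0,-0.1,0,-1.2,0,50]],
  ],
)

```text
clock: 13.8
tcp_pos: [0.6653, -0.0034, 0.111]
orientation: [0.001, 0.055, 0.998, -0.001]
wrist_force: [2.0, -2.2, 1.4]
finger_gap: 0.0544
grip_force: 53.1
```

```bash
python3 st.py
```

```text
yaw 1.460204216908508 tcp [ 0.66533367 -0.00338319  0.11103212] F [ 1.95644461 -2.16483132  1.43325306] T [-0.36482053 -0.35597405 -0.22782947] 0.054374451913292654 53.14432740211487 13.8 -0.0146262666501218 0.04338315222412348
```

The hold row makes the friction torque flip sign, so torque must be read while moving.

Call:
carry_out(
  plan=[
    [[0,0,-0.03,0,0,0,50],[0,0,-0.06,0,0,0,50],[0,0,-0.09,0,0,0,50]],
  ],
)

```text
clock: 14.1
tcp_pos: [0.6653, -0.0036, 0.111]
orientation: [0.001, 0.1, 0.995, -0.001]
wrist_force: [0.9, -4.4, 2.1]
finger_gap: 0.0544
grip_force: 53.2
```

```bash
python3 st.py
```

```text
yaw 1.3712753119025929 tcp [ 0.66530395 -0.00358842  0.11101938] F [ 0.92187288 -4.4017349   2.0865273 ] T [-0.63022629 -0.38514188  0.35693061] 0.05443947576213954 53.16019535064697 14.1 0.07425231248602958 0.06850264733657241
```

Call:
carry_out(
  plan=[
    [[0,0,-0.01,0,0,0,50],[0,0,-0.02,0,0,0,50]],
  ],
)

```text
clock: 14.3
tcp_pos: [0.6653, -0.0036, 0.111]
orientation: [0.001, 0.109, 0.994, -0.001]
wrist_force: [1.8, -4.3, 1.3]
finger_gap: 0.0546
grip_force: 53.2
```

```bash
python3 st.py; python3 -c "
from h import *
s=snap('side','s7')
b=cv2.resize(s[210:240,265:305],(800,600),interpolation=cv2.INTER_CUBIC)
cv2.imwrite('pics/c6.png',b[:,:,::-1])"
```

```text
yaw 1.3515237373163083 tcp [ 0.66527912 -0.00363247  0.11101354] F [ 1.77568057 -4.34729167  1.32631989] T [-0.8437235  -0.45219158  0.35336991] 0.05463557294102372 53.184701800346375 14.3 0.09394956859217074 0.29508269391953945
```

View pics/c6.png

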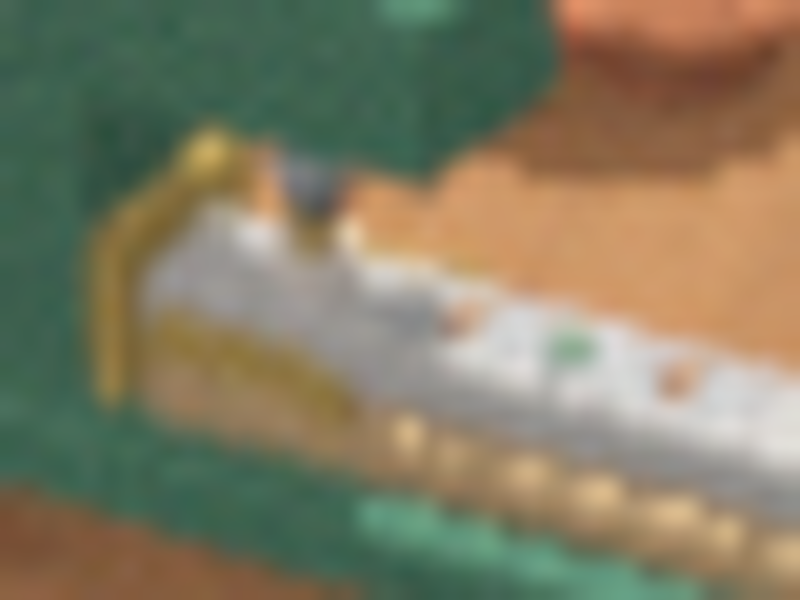

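```bash
python3 -c "
from h import *
for z in(.070,.060,.055,.050,.045,.041,.037):print(z,proj('side',[.6645,-.0022,z])[0], proj('side',[.6645,.0068,z])[0])
for f in('s4','s6','s7'):
  s=cv2.imread(f'pics/{f}.png')
  print(f)
  for y in range(214,230): print(y,[tuple(int(v) for v in s[y,x,::-1]) for x in(278,280,282,284)])
import time
for i in range(3):print(monitor.get_state()['ft_torque'])
"
```

```text
0.07 [279.61092459 214.60639013] [278.71033032 215.89883282]
0.06 [279.63306035 217.25395203] [278.73522853 218.55507943]
0.055 [279.64413155 218.57202727] [278.74767645 219.87744561]
0.05 [279.65520471 219.88631528] [278.76012332 221.19599055]
0.045 [279.66627967 221.19682844] [278.77256899 222.51072684]
0.041 [279.67514079 222.2425294 ] [278.78252454 223.55978209]
0.037 [279.68400286 223.28582869] [278.7924791  224.60641427]
s4
214 [(55, 93, 74), (61, 100, 80), (64, 97, 81), (63, 101, 82)]
215 [(66, 104, 85), (65, 101, 82), (58, 97, 75), (62, 101, 80)]
216 [(77, 101, 82), (61, 97, 78), (58, 96, 78), (62, 98, 79)]
217 [(145, 118, 85), (81, 103, 79), (67, 100, 85), (64, 102, 83)]
218 [(180, 148, 120), (123, 108, 66), (129, 130, 120), (88, 102, 82)]
219 [(177, 161, 147), (138, 116, 77), (164, 156, 149), (175, 133, 95)]
220 [(174, 164, 159), (162, 152, 140), (166, 153, 144), (192, 140, 93)]
221 [(199, 195, 189), (178, 171, 164), (179, 157, 132), (195, 143, 96)]
222 [(182, 178, 175), (211, 207, 201), (210, 197, 174), (203, 172, 127)]
223 [(158, 156, 153), (184, 179, 176), (193, 186, 173
[... 2094 characters left out ...]
151, 99)]
222 [(192, 185, 177), (148, 130, 96), (203, 185, 164), (206, 170, 122)]
223 [(166, 158, 154), (163, 153, 141), (170, 161, 153), (215, 206, 194)]
224 [(152, 150, 145), (162, 153, 147), (152, 146, 141), (183, 180, 176)]
225 [(152, 149, 146), (159, 155, 151), (150, 147, 143), (144, 142, 141)]
226 [(148, 144, 130), (150, 145, 142), (155, 152, 149), (146, 146, 144)]
227 [(143, 124, 90), (147, 137, 119), (149, 146, 142), (147, 145, 141)]
228 [(140, 117, 67), (147, 127, 86), (143, 136, 127), (145, 144, 140)]
229 [(150, 123, 79), (142, 120, 67), (137, 123, 98), (147, 143, 137)]
[-0.78806946 -0.43994024  0.21415482]
[-0.78806946 -0.43994024  0.21415482]
[-0.78806946 -0.43994024  0.21415482]
```

Call:
carry_out(
  plan=[
    [[0,0,-0.02,0,-1,0,50],[0,0,-0.04,0,-1,0,50]],
  ],
)

```text
clock: 14.55
tcp_pos: [0.6653, -0.0037, 0.111]
orientation: [0.001, 0.13, 0.992, 0.0]
wrist_force: [3.8, -2.1, 2.7]
finger_gap: 0.0543
grip_force: 53.3
```

```bash
python3 st.py
```

```text
yaw 1.3104255303452739 tcp [ 0.66525438 -0.00374318  0.11101141] F [ 3.79450585 -2.11646178  2.71845464] T [-0.43495686 -0.64322789  0.42823159] 0.05429699768217138 53.28626811504364 14.55 0.1341588029513261 0.2089795796200633
```

Torque now grows with angle: 0.357, 0.353, then 0.428 N m, matching 0.012 N m/N with touching near yaw 1.435. That means about 15 N now. I back off slightly toward 10 N and read the reverse torque while moving (it should be about −0.25+0.012·F).

Call:
carry_out(
  plan=[
    [[0,0,0.015,-0.5,-0.5,0,50],[0,0,0.03,-0.5,-0.5,0,50],[0,0,0.04,-0.5,-0.5,0,50]],
  ],
)

```text
clock: 14.85
tcp_pos: [0.6653, -0.0036, 0.111]
orientation: [0.002, 0.109, 0.994, 0.001]
wrist_force: [5.8, -0.5, 2.4]
finger_gap: 0.0546
grip_force: 53.2
```

```bash
python3 st.py
```

```text
yaw 1.3519562599047568 tcp [ 0.66525995 -0.00364401  0.11101477] F [ 5.81916394 -0.4960275   2.36401452] T [-0.04175486 -1.05210461 -0.08482779] 0.054608832865356866 53.22558581829071 14.85 0.09228693456966063 -0.03268674714490771
```

Call:
carry_out(
  plan=[
    [[0,0,0.008,-1,0,0,50],[0,0,0.015,-1,0,0,50]],
  ],
)

```text
clock: 15.05
tcp_pos: [0.6653, -0.0036, 0.111]
orientation: [0.003, 0.102, 0.995, 0.001]
wrist_force: [8.4, -0.4, 1.5]
finger_gap: 0.0543
grip_force: 53.1
```

```bash
python3 st.py
```

```text
yaw 1.3667074362679097 tcp [ 0.66528444 -0.00364879  0.11103733] F [ 8.40411455 -0.40105309  1.54136974] T [-0.04825238 -1.6160687  -0.17338664] 0.054258674557700635 53.09766948223114 15.05 0.07738612034586795 -0.06215288769453764
```

Call:
carry_out(
  plan=[
    [[0,0,-0.006,2.5,0,0,50],[0,0,-0.012,2.5,0,0,50]],
  ],
)

```text
clock: 15.25
tcp_pos: [0.6653, -0.0037, 0.111]
orientation: [0.0, 0.108, 0.994, 0.0]
wrist_force: [1.6, -0.3, 6.2]
finger_gap: 0.0541
grip_force: 53.6
```

```bash
python3 st.py
```

```text
yaw 1.354930066349703 tcp [ 0.66526921 -0.00365073  0.11098999] F [ 1.63424558 -0.29009258  6.23943559] T [-0.11988035 -0.23335913  0.41328462] 0.05411756622821368 53.63292217254639 15.25 0.08960465728455479 0.32820998691022396
```

Call:
carry_out(
  plan=[
    [[0,0,0.012,-0.3,0,0.3,50]],
  ],
)

```text
clock: 15.35
tcp_pos: [0.6652, -0.0036, 0.111]
orientation: [0.0, 0.102, 0.995, 0.0]
wrist_force: [3.9, -0.5, 2.2]
finger_gap: 0.0543
grip_force: 53.3
```

```bash
python3 st.py
```

```text
yaw 1.3665317705067257 tcp [ 0.6652471  -0.00363185  0.11100849] F [ 3.93445335 -0.50788527  2.19711186] T [ 0.03484646 -0.67535312 -0.07109643] 0.05428469578044407 53.31104278564453 15.35 0.07786987558943977 0.06375686265528202
```

Call:
carry_out(
  plan=[
    [[0,0,0.012,0,0,0,50]],
  ],
)

```text
clock: 15.45
tcp_pos: [0.6653, -0.0036, 0.111]
orientation: [0.0, 0.096, 0.995, 0.0]
wrist_force: [2.5, 0.3, 4.6]
finger_gap: 0.0544
grip_force: 53.4
```

```bash
python3 st.py
```

```text
yaw 1.3789846979259814 tcp [ 0.66526663 -0.00361745  0.11097927] F [2.52898891 0.32666993 4.58759464] T [ 0.168342   -0.62602852 -0.15158285] 0.05437820502749318 53.388222455978394 15.45 0.06538516473873465 -0.007205002330010757
```

Call:
carry_out(
  plan=[
    [[0,0,0.012,0,0,0,50]],
  ],
)

```text
clock: 15.55
tcp_pos: [0.6653, -0.0036, 0.111]
orientation: [0.0, 0.09, 0.996, 0.0]
wrist_force: [2.8, 1.6, 3.9]
finger_gap: 0.0545
grip_force: 53.5
```

```bash
python3 st.py
```

```text
yaw 1.3910991934608412 tcp [ 0.66527154 -0.00360586  0.11096728] F [2.78238736 1.64684439 3.9119481 ] T [ 0.25936604 -0.5115468  -0.14584475] 0.054478862898881875 53.45085561275482 15.55 0.05327968672427721 -0.03129255375824869
```

Call:
carry_out(
  plan=[
    [[0,0,0.012,0,0,0,50]],
  ],
)

```text
clock: 15.65
tcp_pos: [0.6653, -0.0036, 0.111]
orientation: [0.0, 0.084, 0.996, 0.001]
wrist_force: [2.5, 0.6, 5.1]
finger_gap: 0.0543
grip_force: 53.5
```

```bash
python3 st.py
```

```text
yaw 1.4031813988260318 tcp [ 0.66529797 -0.00356157  0.11098868] F [2.51192634 0.64079046 5.13740116] T [ 0.43026118 -0.64523947 -0.17948559] 0.05429466166840949 53.5117506980896 15.65 0.041230468296974646 -0.04738092189654708
```

Call:
carry_out(
  plan=[
    [[0,0,-0.012,0,0,0,50]],
  ],
)

```text
clock: 15.75
tcp_pos: [0.6653, -0.0036, 0.111]
orientation: [0.0, 0.089, 0.996, 0.0]
wrist_force: [3.6, 1.0, 5.6]
finger_gap: 0.0549
grip_force: 53.6
```

```bash
python3 st.py
```

```text
yaw 1.3916941509140637 tcp [ 0.66527948 -0.00360236  0.11095392] F [3.58300499 0.98022232 5.6462228 ] T [ 0.33478825 -0.57720447  0.33028669] 0.05487010394244221 53.5709273815155 15.75 0.052775631472302555 0.12087936513125896
```

Call:
carry_out(
  plan=[
    [[0,0,-0.012,0,0,0,50]],
  ],
)

```text
clock: 15.85
tcp_pos: [0.6653, -0.0036, 0.111]
orientation: [0.0, 0.096, 0.995, 0.0]
wrist_force: [3.2, 0.8, 5.2]
finger_gap: 0.0544
grip_force: 53.6
```

```bash
python3 st.py
```

```text
yaw 1.3794697976497838 tcp [ 0.66528386 -0.00359613  0.11098526] F [3.24329439 0.75365261 5.16753665] T [ 0.29222231 -0.55509016  0.3315439 ] 0.05440519445498285 53.567912578582764 15.85 0.0650553388269967 0.22603180725127459
```

Call:
carry_out(
  plan=[
    [[0,0,-0.01,0,0,0,50]],
  ],
)

```text
clock: 15.95
tcp_pos: [0.6653, -0.0037, 0.111]
orientation: [0.0, 0.101, 0.995, 0.0]
wrist_force: [2.9, 0.6, 5.4]
finger_gap: 0.0546
grip_force: 53.6
```

```bash
python3 st.py
```

```text
yaw 1.369422312842179 tcp [ 0.66526718 -0.00366638  0.11096744] F [2.89306661 0.5710367  5.39374563] T [ 0.25811545 -0.57604846  0.36955173] 0.0545617799400207 53.56557548046112 15.95 0.07502317867252677 0.27558465488255024
```

Torque is 0.370 N m, so about 10 N. I release, rise and withdraw.

Call:
carry_out(
  plan=[
    [[0,0,0,0,0,0,76],[0,0,0,0,0,0,76],[0,0,0,0,0,0,76],[0,0,0,0,0,0,76],[0,0,0,0,0,20,76],[0,0,0,0,0,50,76],[0,0,0,0,0,90,76],[0,0,0,0,0,120,76],[0,0,0,-60,30,130,76],[0,0,0,-110,60,130,76],[0,0,0,-150,100,130,76],[0,0,0,-180,140,130,76],[0,0,0,-200,180,130,76],[0,0,0,-200,180,130,76],[0,0,0,-200,180,130,76],[0,0,0,-200,180,130,76]],
  ],
)

```text
clock: 17.55
tcp_pos: [0.4649, 0.1762, 0.2408]
orientation: [0.0, 0.1, 0.995, -0.0]
wrist_force: [-0.1, -0.4, -0.1]
finger_gap: 0.0759
grip_force: 0.0
```

```bash
python3 st.py; python3 -c "
from h import *
s=snap('side','s9');t=snap('top','t9')
a=cv2.resize(t[145:225,295:350],(400,580),interpolation=cv2.INTER_CUBIC)
b=cv2.resize(s[185:250,250:295+5],(400,580),interpolation=cv2.INTER_CUBIC)
cv2.imwrite('pics/c9.png',np.hstack([a,b])[:,:,::-1])"
```

```text
yaw 1.3695008087773441 tcp [0.46487039 0.17617193 0.24078175] F [-0.07392717 -0.35442864 -0.06794583] T [-0.06260105 -0.00542724 -0.02487893] 0.07586560951043357 0.0 17.55 0.402143470141852 0.026022378006018698
```

View pics/c9.png

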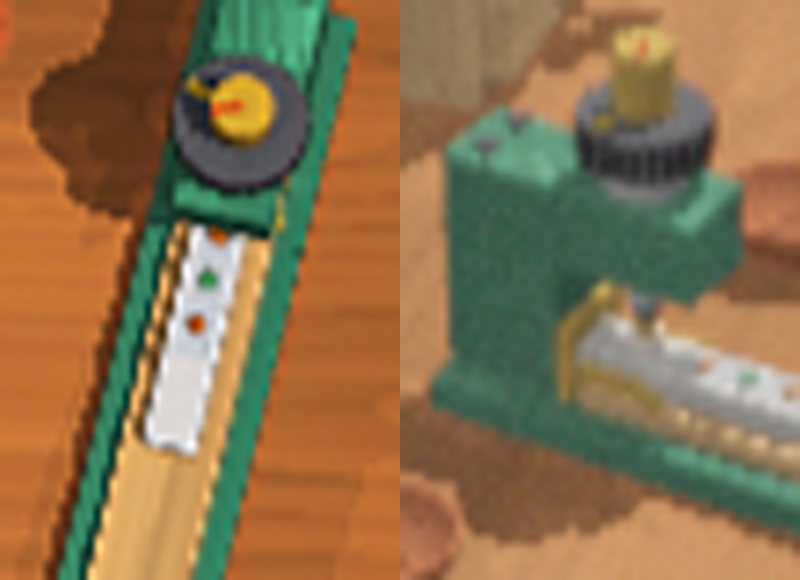

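The robot is clear and the bar sits against the stop under the foot. The yellow collar mark has moved about 1 rad clockwise, to (200,88) in the crop; the red fine mark still points left, at (228,107). Handing in.

```bash
python3 -c "
from h import *
print(order.hand_in())"
```

```text
the job is handed in; nothing more can be done
None
```

I slid the bar back against the brass stop, released it, and clamped it with the coarse collar at about 10 N, judged from the turning torque. That peaked near 15 N before I backed off and re-tightened. The fine knob's mark looks unmoved, the robot is clear, and the job is handed in at about 18 s; no verdict came back.

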